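# Kit the parts for one pair of binoculars

### The arm

A 6-joint arm with a two-finger parallel gripper is mounted at the origin on the work surface. World frame = base frame: x ahead of the robot, y to its left, z up, the work surface at z = 0. Lengths are in mm, angles in rad, forces in N, time in s.
With the tool pointing down it reaches from about 275 to 1000 mm from the base axis. Payload 8.4 kg.
Tool frame: the origin (TCP) lies midway between the tips of the shut fingers; the grasp point (between the pads) lies r.grip_point_offset behind it (r.grip_point_offset is the distance from the TCP to the grasp point, in mm); z points along the fingers, y is the direction in which the jaws open and shut (so a half turn about z gives the same grasp; the last joint's range is limited). The gripper opens to 85 mm and grips with 20 to 120 N. Pads are 22 mm wide; open, the fingers measure 114 mm over their backs; the gripper's body (76 mm by 85 mm) begins 54 mm behind the grasp point. The pads swing forward as they close: fully open they stand 13 mm farther back than shut.
Start: joints at [-1.344, 0.353, 1.633, -0, 1.155, -0.002], TCP at [141.754, -608.715, 231.281] pointing down, gripper open.
Joint ranges: [-2.63, 2.63], [-0.92, 2.1], [0.06, 2.66], [-1.3, 4.44], [0, 2.69], [-3.02, 3.02]. Speed limits (rad/s): [2.22, 2.22, 2.79, 3.14, 3.14, 3.14].

### API

Orientations are given as [roll, pitch, yaw] about the fixed x, y, z axes, in that order (R = Rz(yaw) Ry(pitch) Rx(roll)).
In Python, from rig import r gives the robot as it stands.
- The arm moves only by the tool move_arm, never from a script. Its argument "targets" is one flat list of numbers, 5 for each row, row after row: the gripper's target within -1 to 1 (fully open at 1, half-way at 0, shut at -1), then the shift along the tool's x, y, z in cm, then the turn about the tool's z in degrees. In form: [gripper, tx, ty, tz, turn, gripper, tx, ty, tz, turn, ...]. A call has 1 to 10 rows; each row is the pose to reach, as a shift and turn from the pose commanded when the call began, along the tool's axes at that moment; what a row does not reach only later rows make up. A row lasts 1/10 s, in which the tool goes at most 50 mm and 8.59 degrees, less where a joint would pass 70% of its speed; a pose out of reach is approached as far as the arm can. A call with a gripper value outside its range is refused whole. The fingers move at their own pace and stop on an object; "squeeze" is the grip in N (left out, the last holds). Time passes only in rows, so rows that repeat a pose let the fingers close. It gives the time, the measured TCP pose, the force and the opening at its end, in the units of the state.
- r.sense(): the state, without advancing time (a new reading comes with each control period).
- r.grab_frame(name): name is "side" or "top"; returns a dict with "img" (420x560x3 uint8, blue, green, red), "K" (3x3 intrinsics, pixels), "world_to_cam" (4x4, takes a point from world to camera coordinates). Camera axes: x right, y down, z forward; pixel columns grow to the right and rows downward; lengths in mm; the calibration is good to about 2 mm. A picture is of the moment at which its call begins. There is no depth.
- r.sign_off(): hands the job in, once; it reports no verdict.
Trained networks look in a picture, given as the dict that the camera call returned (one of the last four; its "shot" number tells which), for a name from the list of things; names that differ only in an ending like _2 or _b are one class to them, and where a whole thing is asked for, a point or a joint stands for the part that bears it (a point fixed in the world has none). Each returns a list of dicts, best first, with "conf" (0 to 1); they miss things now and then, are a little off and sometimes report something else, mostly with a low value. They report only what shows in the picture. A call takes as long as a camera call. They do not tell look-alikes from the thing itself.
- r.outline_of(picture, thing): "region" (420x560 bool, what is visible of it).
- r.mark_of(picture, thing): "position" ([x, y, z] in mm, in world coordinates, good to about 4 mm: a listed point, or the origin of a listed thing).
The state is a dict: "clock": time; "qpos": joint angles; "qvel": joint speeds; "joint_efforts": joint torques, N m; "eef_pos": TCP position; "tcp_rot": TCP orientation; "contact_force": force on the tool from outside, world axes, zero at the start; "wrist_torque": the same for the moment, N m; "opening": opening from 0.0 (shut) to 1.0 (fully open).
Only numpy, scipy, OpenCV 4.12 (cv2) and the standard library are available. Lean on these libraries where they do the work, as an engineer would, in place of code of your own. Each camera call takes 0.05 s, during which the arm holds its last target.

### The job

The four parts for the next pair of binoculars lie about on the assembly bench: put each one upright in its own tray, the one whose recess and white outline match its foot, so that it sits flat on the felt inside the recess. Optics must not be dropped, so set each part down gently; leave the finished pair of binoculars and the oil bottle where they stand.

Things in the scene. Friction and masses are not known exactly. Their poses are not given: they have to be found in the camera images.
- objective: Parts and trays stand on the bench (height 0), in any of eight spots, mixed. Objective lens barrel: upright black cylinder, 50 mm across (47 mm at the bottom 9 mm), 44 mm tall, a violet-blue lens 41 mm wide in its top and a thin silver line round it. About 0.12 kg. Belongs in nest_objective. Origin: centre of its underside; z up.
- eyepiece: Eyepiece: upright dark cylinder, 36 mm across (33 mm at the bottom 7 mm), 46 mm tall, a small amber lens 24 mm wide in its top, a ribbed silver ring round it 8 to 20 mm up. About 0.06 kg. Belongs in nest_eyepiece. Origin: centre of its underside; z up.
- prism: Prism in its metal cage: bare aluminium base plate 32 (x) by 52 (y) mm, 4 mm thick; two upright metal cheeks whose outer faces, 32 mm apart in x, are 46 mm long in y from 4 to 34 mm up and 22 mm long from 34 to 44 mm up; between them a pale glass prism with a roof edge along x. 44 mm tall, grip it across x by the cheeks. About 0.11 kg. Belongs in nest_prism, either way round. Origin: centre of its underside; z up, y along the long side.
- bridge: Eyepiece bridge with focus wheel, lying flat: a dark dumbbell plate 10 mm thick and 104 mm long in y, two round ends of 36 mm diameter centred 34 mm either side of the middle, arm 18 mm wide; on its middle stands a black ribbed focus wheel of 28 mm diameter, from 17 to 42 mm up, with a brass cap: the place to grip. About 0.10 kg. Belongs in nest_bridge, either way round. Origin: centre of its underside, under the wheel; z up, y along the length.
- nest_objective: Fixed light-grey kitting tray 92 x 92 mm, 10 mm high, with a round 64 mm recess, 6 mm deep, lined with dark blue felt (recess floor 4 mm above the bench). On the felt a white outline of the part's foot: a circle of 47 mm. Origin: centre of its underside, below the middle of the recess; z up.
- nest_eyepiece: Fixed light-grey kitting tray 76 x 76 mm, 10 mm high, with a round 48 mm recess, 6 mm deep, lined with dark blue felt (recess floor 4 mm above the bench). On the felt a white outline of the part's foot: a circle of 33 mm. Origin: centre of its underside, below the middle of the recess; z up.
- nest_prism: Fixed light-grey kitting tray 74 (x) by 94 (y) mm, 10 mm high, with a rectangular 46 (x) by 66 (y) mm recess, 6 mm deep, lined with dark blue felt (recess floor 4 mm above the bench). On the felt a white outline of the part's foot: a rectangle of 32 by 52 mm. Origin: centre of its underside, below the middle of the recess, y along the long side; z up.
- nest_bridge: Fixed light-grey kitting tray 76 (x) by 144 (y) mm, 10 mm high, with a long 50 (x) by 118 (y) mm recess, 6 mm deep, lined with dark blue felt (recess floor 4 mm above the bench). On the felt a white outline of the part's foot: the dumbbell, 104 by 36 mm. Origin: centre of its underside, below the middle of the recess, y along the long side; z up. At the middle of the recess the walls step in from both sides over 16 mm of length, leaving a waist 34 mm wide.
- binoculars: Bystander: a finished black pair of binoculars standing on its two front ends, eyepieces up, about 126 mm wide (along y) and 54 mm deep, 158 mm tall, loose. To be left alone. Origin: centre of its underside.
- oil_bottle: Bystander: amber squeeze bottle with a white nozzle, 60 mm across, 115 mm tall, light and loose. To be left alone. Origin: centre of its underside.
Things that resemble listed ones, but are neither listed nor needed, are in the scene too. What is shaped like the eyepiece but brown is not meant.

How it is judged:
By the outcome, as a careful person would: the job done as asked, in the order asked, and still so for the second after the job is handed in, with the robot touching nothing.
It also fails if it takes over 115 s, if anything falls off the work surface, if the arm or the gripper's body presses on something with over 40 N, if the wrist force passes 120 N, or if a joint passes its speed limit or range.

## Working session

There is one attempt and no reset: what is moved stays moved. The work goes in short steps, Python scripts to look and compute and a tool call to move; the robot and the scene stay as the last step left them, time stands still between calls to the robot, and variables do not carry over. Pictures are saved under pics/ and viewed, and the job is handed in when it is done.

Besides the shell and the picture viewer there is one more tool, called after "Call:" as name(argument=value, ...) on one line, values as JSON. move_arm: Moves the arm, as the interface text tells. Its arguments: {"type":"object","properties":{"targets":{"type":"array","items":{"type":"number"}},"squeeze":{"type":"number"}},"required":["targets"]}

```bash
ls; mkdir -p pics
python3 - <<'E'
from rig import r
import cv2
print(r.sense(), r.grip_point_offset)
for n in ("top","side"):
    f=r.grab_frame(n); cv2.imwrite(f"pics/{n}0.png",f["img"]); print(n,f["K"],f["world_to_cam"],f["shot"])
    for t in ["objective","eyepiece","prism","bridge","nest_objective","nest_eyepiece","nest_prism","nest_bridge","binoculars","oil_bottle"]:
        print(t,[( [round(v) for v in d["position"]],round(d["conf"],2)) for d in r.mark_of(f,t)])
E
```

```text
pics
{'clock': 0.0, 'qpos': array([-1.34439338e+00,  3.53670616e-01,  1.63415075e+00,  1.69410062e-05,
        1.15519186e+00, -2.40631261e-03]), 'qvel': array([-0.00054117, -0.00031498, -0.00125547, -0.00042925,  0.00011217,
        0.00010117]), 'joint_efforts': array([ 2.92305034e-03, -6.05246258e+01, -3.42063296e+01,  9.55900873e-05,
        9.47721797e-03, -1.61426482e-05]), 'eef_pos': array([ 141.65376025, -608.23806681,  230.54053915]), 'tcp_rot': array([-3.14017212e+00, -1.89074179e-05,  2.28802394e-01]), 'contact_force': array([ 0.5015806 ,  0.77754456, -0.04451018]), 'wrist_torque': array([-0.03764488, -0.02935168, -0.03186144]), 'opening': 1.0024473223082262} 18.700000000000003
top [[533.10313321   0.         272.55677035]
 [  0.         533.10313321 210.70135208]
 [  0.           0.           1.        ]] [[-6.60014972e-04 -9.99793882e-01  2.02918028e-02 -1.51851111e+01]
 [-9.92432171e-01 -1.83679296e-03 -1.22780340e-01  5.82539837e+02]
 [ 1.22792305e-01 -2.02192748e-02 -9.92226401e-01  1.24226650e+03]
 [ 0.00000000e+00  0.00000000e+00  0.00000000e+00  1.00000000e+00]] 1

[... 570 characters left out ...]
01 -4.02033483e-01 -1.12186450e-02  5.13578777e+02]
 [-2.71538793e-01  6.38474556e-01 -7.20150626e-01  1.88918688e+02]
 [ 2.96687484e-01 -6.56292099e-01 -6.93727048e-01  9.75748976e+02]
 [ 0.00000000e+00  0.00000000e+00  0.00000000e+00  1.00000000e+00]] 2
objective [([540, 337, -1], 0.54)]
eyepiece [([509, 260, 1], 0.94), ([544, 336, -2], 0.78), ([622, 355, 3], 0.56), ([639, 94, 3], 0.53)]
prism [([367, -284, 2], 0.89)]
bridge [([487, -118, -5], 0.84), ([630, -88, -1], 0.49)]
nest_objective [([631, -89, -2], 0.69)]
nest_eyepiece [([641, 96, 5], 0.86)]
nest_prism [([454, 108, 2], 0.8)]
nest_bridge [([367, 288, -8], 0.59)]
binoculars [([724, 309, 0], 0.92)]
oil_bottle [([758, -143, -1], 0.75)]
```

View pics/top0.png

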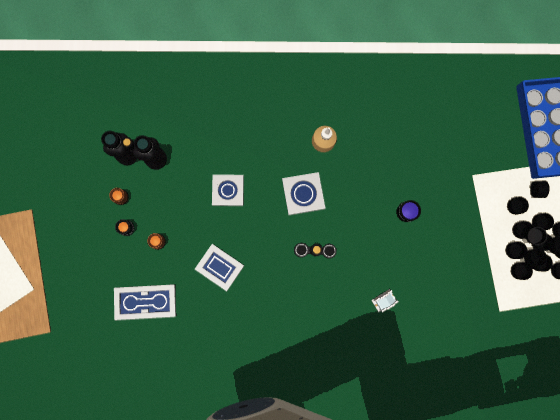

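View pics/side0.png

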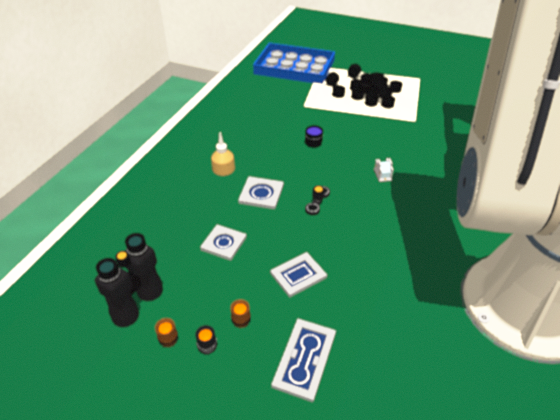

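The eyepiece candidates in the top picture are (118,196) brown, (124,227) dark with an amber lens, and (156,241) brown. I choose (124,227). The objective at (409,211), prism at (385,301) and bridge at (316,250) have no rivals. I'll check the crops next.

Run:
```python
import cv2,numpy as np
t=cv2.imread("pics/top0.png"); s=cv2.imread("pics/side0.png")
def c(im,x,y,h=26): 
    return cv2.resize(im[y-h:y+h,x-h:x+h],(260,260),interpolation=cv2.INTER_CUBIC)
a=np.hstack([c(t,140,218,36),c(t,409,211),c(t,385,301)])
b=np.hstack([c(t,316,250),c(s,205,325,40),c(s,385,170)])
cv2.imwrite("pics/crop.png",np.vstack([a,b]))
```

```text
(no output)
```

View pics/crop.png

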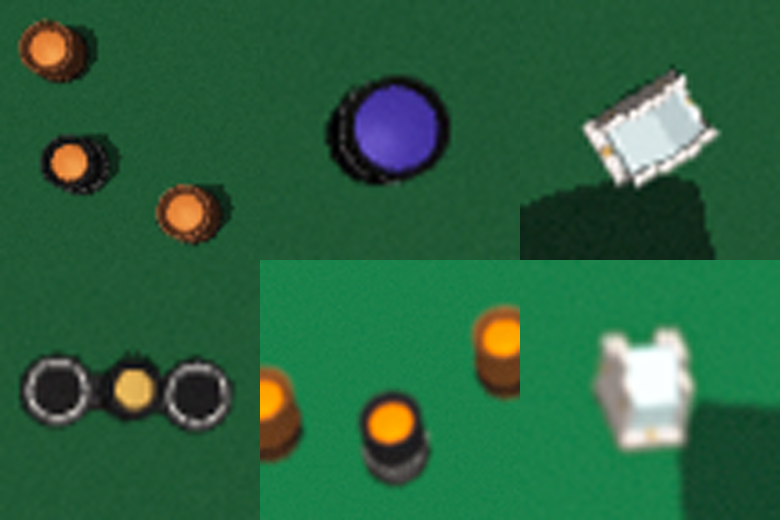

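The crop confirms that the middle one (124,227) is dark, and its neighbours are brown. Next I'll fit the poses.

```bash
cat > h.py <<'E'
import numpy as np, cv2
from scipy.optimize import minimize
def proj(f,P):
    P=np.atleast_2d(P); W=f["world_to_cam"]; c=P@W[:3,:3].T+W[:3,3]; u=c@f["K"].T; return u[:,:2]/u[:,2:]
def back(f,uv,z):
    W=f["world_to_cam"]; R=W[:3,:3]; t=W[:3,3]; o=-R.T@t
    d=R.T@np.linalg.inv(f["K"])@np.array([uv[0],uv[1],1.]); return o+d*(z-o[2])/d[2]
def box(x,y,z0,z1,cx=0,cy=0): return np.array([[cx+a*x/2,cy+b*y/2,z] for a in(-1,1) for b in(-1,1) for z in(z0,z1)])
def place(pts,p): 
    c,s=np.cos(p[2]),np.sin(p[2]); q=pts.copy(); q[:,0]=c*pts[:,0]-s*pts[:,1]+p[0]; q[:,1]=s*pts[:,0]+c*pts[:,1]+p[1]; return q
def render(f,parts,p,o,S,n):
    m=np.zeros((n*S//4,n*S//4),np.uint8); 
    for b in parts:
        u=(proj(f,place(b,p))-o+0.5)*(S/4)
        h=cv2.convexHull(np.round(u*16).astype(np.int32)); cv2.fillConvexPoly(m,h,255,shift=4,lineType=cv2.LINE_AA)
    return m
def fit(obs,parts,p0,n=110,S=16):
    # obs: list of (frame, mask)
    pre=[]
    for f,m in obs:
        o=np.round(proj(f,[[p0[0],p0[1],10]])[0]-n/2).astype(int)
        M=cv2.copyMakeBorder(m,200,200,200,200,cv2.BORDER_CONSTANT)[o[1]+200:o[1]+200+n,o[0]+200:o[0]+200+n]
        M=cv2.resize(M,None,fx=S/4,fy=S/4,interpolation=cv2.INTER_LINEAR); pre.append((f,o,cv2.GaussianBlur(M,(0,0),5).astype(float)))
    def cost(p):
        return sum(np.abs(cv2.GaussianBlur(render(f,parts,p,o,S,n),(0,0),5).astype(float)-M).sum()/M.sum() for f,o,M in pre)
    best=None
    for y in (p0[2] if isinstance(p0[2],(list,tuple,np.ndarray)) else [p0[2]]):
        q=minimize(cost,[p0[0],p0[1],y],method="Nelder-Mead",options=dict(initial_simplex=[[p0[0],p0[1],y],[p0[0]+5,p0[1],y],[p0[0],p0[1]+5,y],[p0[0],p0[1],y+.2]],xatol=.02,fatol=1e-4))
        if best is None or q.fun<best.fun: best=q
    return best
PRISM=[box(32,52,0,4),box(32,46,4,34),box(32,22,34,44)]
TR=dict(nest_objective=(92,92,632,-92),nest_eyepiece=(76,76,640,97),nest_prism=(74,94,452,111),nest_bridge=(76,144,367,289))
def comp(mask,uv):
    n,l,st,_=cv2.connectedComponentsWithStats(mask); 
    u,v=np.round(uv).astype(int); w=l[max(v-8,0):v+9,u-8:u+9]; w=w[w>0]
    if len(w)==0: return None
    k=np.bincount(w).argmax(); m=(l==k).astype(np.uint8)*255
    c,_=cv2.findContours(m,cv2.RETR_EXTERNAL,cv2.CHAIN_APPROX_NONE); o=np.zeros_like(m); cv2.drawContours(o,c,-1,255,-1); return o
def masks(im):
    hsv=cv2.cvtColor(im,cv2.COLOR_BGR2HSV); h,s,v=cv2.split(hsv)
    return dict(light=((s<70)&(v>110)).astype(np.uint8)*255, notgreen=(~((h>60)&(h<90)&(s>90))).astype(np.uint8)*255,
      violet=((h>110)&(h<140)&(s>90)&(v>70)).astype(np.uint8)*255, amber=((h>5)&(h<30)&(s>110)&(v>150)).astype(np.uint8)*255)
def cent(m,uv):
    n,l,st,c=cv2.connectedComponentsWithStats(m); 
    k=1+np.argmin(np.linalg.norm(c[1:]-uv,axis=1)); return c[k],st[k,4]
E
cat > m1.py <<'E'
from rig import r
from h import *
F={n:r.grab_frame(n) for n in("top","side")}
K={n:masks(F[n]["img"]) for n in F}
vis={n:cv2.resize(F[n]["img"],None,fx=1,fy=1) for n in F}
for t,(a,b,x,y) in TR.items():
    for names in (("top","side"),("top",),("side",)):
        obs=[]
        for n in names:
            m=comp(cv2.bitwise_or(K[n]["light"],0*K[n]["light"]),proj(F[n],[[x,y,10]])[0])
            obs.append((F[n],m))
        q=fit(obs,[box(a,b,0,10)],(x,y,[-1.2,-.8,-.4,0,.4,.8,1.2,1.57] if a!=b else [-.6,-.3,0,.3,.6]))
        print(t,names,q.x.round(2),round(q.fun,3),[int((o[1]>0).sum()) for o in obs])
for names in (("top","side"),("top",),("side",)):
    obs=[(F[n],comp(K[n]["light"],proj(F[n],[[368,-286,25]])[0])) for n in names]
    q=fit(obs,PRISM,(368,-286,[-1.2,-.8,-.4,0,.4,.8,1.2,1.57])); print("prism",names,q.x.round(2),round(q.fun,3))
for t,k,x,y,z in(("obj","violet",583,-344,44),("eye","amber",542,340,46),("cap","amber",489,-120,42)):
    for n in F:
        c,ar=cent(K[n][k],proj(F[n],[[x,y,z]])[0]); print(t,n,c.round(1),ar,back(F[n],c,z).round(1))
E
python3 m1.py
```

```text
nest_objective ('top', 'side') [ 6.3213e+02 -9.4250e+01  1.5000e-01] 3.767 [303, 1093]
nest_objective ('top',) [ 6.5772e+02 -8.9810e+01 -6.2000e-01] 3.677 [303]
nest_objective ('side',) [ 6.3153e+02 -9.4640e+01  1.5000e-01] 0.043 [1093]
nest_eyepiece ('top', 'side') [ 6.4028e+02  9.2180e+01 -1.0000e-02] 5.345 [157, 1032]
nest_eyepiece ('top',) [665.8   87.61  -1.12] 5.245 [157]
nest_eyepiece ('side',) [ 6.4036e+02  9.3440e+01 -2.0000e-02] 0.043 [1032]
nest_prism ('top', 'side') [450.21 111.26   2.54] 2.859 [322, 1446]
nest_prism ('top',) [472.9  100.63   0.79] 2.803 [322]
nest_prism ('side',) [450.07 111.67  -0.6 ] 0.032 [1446]
nest_bridge ('top', 'side') [3.6815e+02 2.8916e+02 6.0000e-02] 2.868 [525, 3297]
nest_bridge ('top',) [385.44 270.37   3.16] 2.803 [525]
nest_bridge ('side',) [3.6718e+02 2.9012e+02 5.0000e-02] 0.035 [3297]
prism ('top', 'side') [ 368.62 -284.45    0.55] 0.258
prism ('top',) [ 367.68 -284.07    0.46] 0.164
prism ('side',) [ 368.94 -285.78    0.57] 0.076
obj top [409.8 210.3] 226 [ 583.  -343.4   44. ]
obj side [313.7 130.8] 127 [ 582.9 -343.1   44. ]
eye top [122.8 226.4] 75 [543.3 338.5  46. ]
eye side [204.9 334.7] 138 [542.6 341.4  46. ]
cap top [316.3 249.3] 45 [ 489.8 -118.2   42. ]
cap side [318.2 188.5] 40 [ 490.4 -122.    42. ]
```

```bash
sed -i 's/k=np.bincount(w).argmax()/ks=np.unique(w); k=ks[np.argmax(st[ks,4])]/; s/w=l\[max(v-8,0):v+9,u-8:u+9\]/w=l[max(v-17,0):v+18,u-17:u+18]/' h.py
cat >> m1.py <<'E'
# bridge yaw: ring centres at z=10
for n in F:
    f=F[n]; u=proj(f,[[490,-120,10]])[0]; hsv=cv2.cvtColor(f["img"],cv2.COLOR_BGR2HSV)
    m=(hsv[...,1]<90).astype(np.uint8)*255|((hsv[...,2]<45).astype(np.uint8)*255)
    q=None
    m2=comp(m,u)
    if m2 is not None:
        ang=np.linspace(0,6.28,32,endpoint=False); ci=lambda d,z0,z1,cy:np.array([[d/2*np.cos(a),cy+d/2*np.sin(a),z] for a in ang for z in(z0,z1)])
        B=[ci(36,0,10,34),ci(36,0,10,-34),box(18,68,0,10),ci(28,17,42,0)]
        q=fit([(f,m2)],B,(490,-120,[-.4,0,.4])); print("bridge",n,q.x.round(2),round(q.fun,3),(m2>0).sum())
E
python3 m1.py
```

```text
nest_objective ('top', 'side') [ 6.3062e+02 -9.1380e+01  1.7000e-01] 0.101 [1433, 1094]
nest_objective ('top',) [ 6.3055e+02 -9.0830e+01  1.7000e-01] 0.011 [1433]
nest_objective ('side',) [ 6.3159e+02 -9.4670e+01  1.5000e-01] 0.044 [1094]
nest_eyepiece ('top', 'side') [639.72  95.89  -0.  ] 0.139 [983, 1031]
nest_eyepiece ('top',) [ 6.3859e+02  9.7010e+01 -1.0000e-02] 0.029 [983]
nest_eyepiece ('side',) [ 6.4012e+02  9.3230e+01 -1.0000e-02] 0.042 [1031]
nest_prism ('top', 'side') [449.42 113.86  -0.6 ] 0.106 [1244, 1445]
nest_prism ('top',) [449.19 114.74  -0.59] 0.012 [1244]
nest_prism ('side',) [450.09 111.48  -0.6 ] 0.032 [1445]
nest_bridge ('top', 'side') [3.6670e+02 2.9104e+02 5.0000e-02] 0.076 [2022, 3295]
nest_bridge ('top',) [3.6639e+02 2.9210e+02 5.0000e-02] 0.023 [2022]
nest_bridge ('side',) [3.6707e+02 2.9004e+02 5.0000e-02] 0.035 [3295]
prism ('top', 'side') [ 368.61 -284.45    0.55] 0.261
prism ('top',) [ 367.65 -283.78    0.46] 0.162
prism ('side',) [ 368.84 -285.99    0.56] 0.076
obj top [409.8 210.3] 226 [ 583.  -343.4   44. ]
obj side [313.7 130.8] 127 [ 582.9 -343.1   44. ]
eye top [122.8 226.4] 75 [543.3 338.5  46. ]
eye side [204.8 334.7] 139 [542.6 341.5  46. ]
cap top [316.3 249.2] 44 [ 490.  -118.4   42. ]
cap side [318.2 188.5] 40 [ 490.4 -122.    42. ]
bridge top [ 4.9065e+02 -1.1841e+02 -4.0000e-02] 0.092 465
bridge side [ 4.9174e+02 -1.2519e+02  1.0000e-02] 0.433 293
```

```bash
cat > d.py <<'E'
import sys; from rig import r; import numpy as np
x,y,z,yaw=map(float,sys.argv[1:5]); s=r.sense(); p=s["eef_pos"]; c=s["tcp_rot"][2]
dx,dy,dz=x-p[0],y-p[1],z-p[2]
print("t",round(s["clock"],2),"p",p.round(1),"rot",s["tcp_rot"].round(3),"q",s["qpos"].round(2),"F",s["contact_force"].round(1),"open",round(s["opening"],3))
print("cm:",((dx*np.cos(c)+dy*np.sin(c))/10).round(2),((dx*np.sin(c)-dy*np.cos(c))/10).round(2),(-dz/10).round(2),"turn",np.degrees(-(yaw-c)).round(1))
E
python3 d.py 368.6 -285 130 2.12
```

```text
t 1.3 p [ 141.8 -608.7  231.3] rot [-3.142 -0.     0.229] q [-1.34  0.35  1.63  0.    1.16 -0.  ] F [-0.1 -0.   0. ] open 0.997
cm: 29.43 -26.38 10.13 turn -108.4
```

Call:
move_arm(targets=[1,29.4,-26.4,6,-86,1,29.4,-26.4,6,-108.4,1,29.4,-26.4,10.1,-108.4,1,29.4,-26.4,10.1,-108.4,1,29.4,-26.4,10.1,-108.4,1,29.4,-26.4,10.1,-108.4,1,29.4,-26.4,10.1,-108.4,1,29.4,-26.4,10.1,-108.4,1,29.4,-26.4,10.1,-108.4,1,29.4,-26.4,10.1,-108.4], squeeze=30)

```text
clock: 2.3
eef_pos: [369.0, -283.0, 129.8]
tcp_rot: [-3.141, -0.001, 1.738]
contact_force: [-0.7, -1.3, 0.6]
opening: 1.003
```

```bash
python3 d.py 368.6 -285 60 2.12
```

```text
t 2.3 p [ 369.  -283.   129.8] rot [-3.141e+00 -1.000e-03  1.738e+00] q [-0.66  0.24  2.06  0.    0.84 -0.83] F [-0.7 -1.3  0.6] open 1.003
cm: -0.19 -0.08 6.98 turn -21.9
```

Call:
move_arm(targets=[1,-0.1,-0.1,3,-8,1,-0.2,-0.1,5,-16,1,-0.2,-0.1,7,-21.9,1,-0.2,-0.1,7,-21.9,1,-0.2,-0.1,7,-21.9])

```text
clock: 2.8
eef_pos: [367.5, -287.0, 60.5]
tcp_rot: [-3.141, -0.001, 2.108]
contact_force: [-0.7, 0.4, -0.5]
opening: 0.999
```

```bash
python3 d.py 368.6 -285 11 2.12
python3 - <<'E'
from rig import r; import cv2,numpy as np
from h import *
for n in("side","top"):
    f=r.grab_frame(n); u=proj(f,[[368,-285,30]])[0].astype(int); c=f["img"][u[1]-40:u[1]+40,u[0]-40:u[0]+40]; cv2.imwrite(f"pics/p1{n}.png",cv2.resize(c,(400,400),interpolation=cv2.INTER_CUBIC))
cv2.imwrite("pics/p1.png",np.hstack([cv2.imread("pics/p1side.png"),cv2.imread("pics/p1top.png")]))
E
```

```text
t 2.8 p [ 367.5 -287.    60.5] rot [-3.141e+00 -1.000e-03  2.108e+00] q [-0.67  0.36  2.1  -0.    0.68 -1.2 ] F [-0.7  0.4 -0.5] open 0.999
cm: 0.12 0.2 4.95 turn -0.7
```

View pics/p1.png

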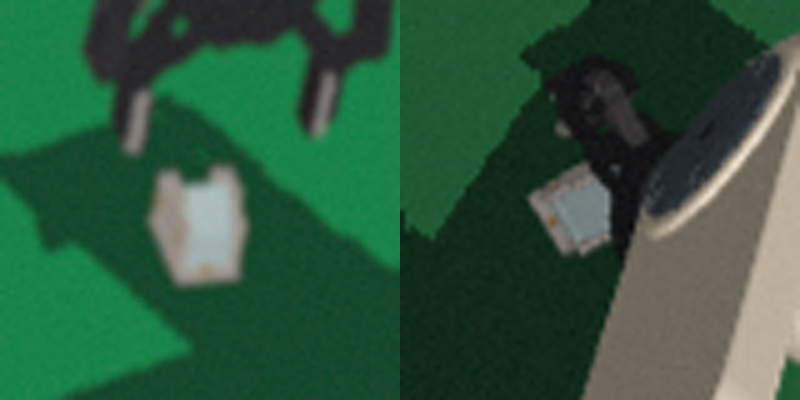

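The side view shows the jaws straddling the prism, with finger tips at about (135,150) and (318,135) in the crop and the cheeks between them. I'll go down.

Call:
move_arm(targets=[1,0.1,0.2,2,-0.7,1,0.1,0.2,4,-0.7,1,0.1,0.2,5,-0.7,1,0.1,0.2,5,-0.7,-0.4,0.1,0.2,5,-0.7,-0.6,0.1,0.2,5,-0.7,-0.8,0.1,0.2,5,-0.7,-1,0.1,0.2,5,-0.7,-1,0.1,0.2,5,-0.7,-1,0.1,0.2,5,-0.7], squeeze=30)

```text
clock: 3.9
eef_pos: [369.1, -285.5, 10.9]
tcp_rot: [3.141, 0.001, 2.123]
contact_force: [-2.4, -0.1, 6.1]
opening: 0.37
```

```bash
python3 d.py 450 113 100 0.97
python3 - <<'E'
from rig import r; import cv2,numpy as np
from h import *
f=r.grab_frame("side"); u=proj(f,[[368,-285,30]])[0].astype(int); c=f["img"][u[1]-40:u[1]+40,u[0]-40:u[0]+40]; cv2.imwrite(f"pics/p2.png",cv2.resize(c,(400,400),interpolation=cv2.INTER_CUBIC))
E
```

```text
t 3.9 p [ 369.1 -285.5   10.9] rot [3.141e+00 1.000e-03 2.123e+00] q [-0.66  0.46  2.12 -0.    0.56 -1.21] F [-2.4 -0.1  6.1] open 0.37
cm: 29.68 27.8 -8.91 turn 66.1
```

View pics/p2.png

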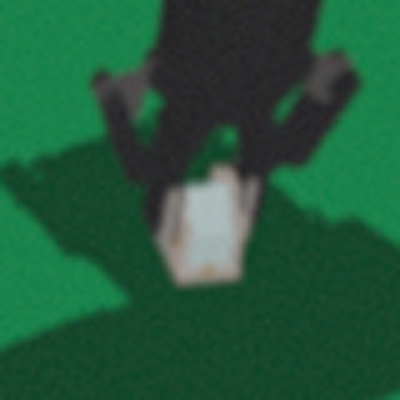

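Opening 0.37 is about 32 mm, so the cheeks are gripped. I'll lift and check.

Call:
move_arm(targets=[-1,0,0,-1,0,-1,0,0,-4,0,-1,0,0,-8,0,-1,4,4,-9,8,-1,8,8,-9,16,-1,11.5,11,-9,24,-1,15,14,-9,32,-1,18.5,17.5,-9,40,-1,22,21,-9,48,-1,25.5,24.5,-9,56])

```text
clock: 4.95
eef_pos: [431.2, 4.2, 101.1]
tcp_rot: [3.141, -0.0, 1.243]
contact_force: [0.3, -0.5, -0.7]
opening: 0.37
```

```bash
python3 d.py 450 113 60 0.97
```

```text
t 4.95 p [431.2   4.2 101.1] rot [ 3.141 -0.     1.243] q [ 0.01  0.24  2.15 -0.    0.75  0.33] F [ 0.3 -0.5 -0.7] open 0.37
cm: 10.9 -1.72 4.11 turn 15.6
```

Call:
move_arm(targets=[-1,0,0,0,0,-1,0,0,0,0])

```text
clock: 5.15
eef_pos: [431.1, 3.4, 100.7]
tcp_rot: [3.141, 0.0, 1.252]
contact_force: [-0.1, -1.3, -0.8]
opening: 0.369
```

```bash
python3 d.py 450 113 60 0.97
```

```text
t 5.15 p [431.1   3.4 100.7] rot [3.141 0.    1.252] q [ 0.    0.24  2.15 -0.    0.75  0.32] F [-0.1 -1.3 -0.8] open 0.369
cm: 11.0 -1.64 4.07 turn 16.2
```

Call:
move_arm(targets=[-1,4,-0.6,0,8,-1,8,-1.2,0,16.2,-1,11,-1.6,0,16.2,-1,11,-1.6,2,16.2,-1,11,-1.6,4,16.2,-1,11,-1.6,4,16.2,-1,11,-1.6,4,16.2])

```text
clock: 5.85
eef_pos: [450.6, 110.9, 60.5]
tcp_rot: [-3.141, 0.001, 0.965]
contact_force: [0.0, 0.2, -0.8]
opening: 0.368
```

```bash
python3 d.py 450 113 30 0.97;  python3 - <<'E'
from rig import r; import cv2,numpy as np
from h import *
o=[]
for n in("side","top"):
    f=r.grab_frame(n); u=proj(f,[[450,113,30]])[0].astype(int); c=f["img"][u[1]-40:u[1]+40,u[0]-40:u[0]+40]; o.append(cv2.resize(c,(400,400),interpolation=cv2.INTER_CUBIC))
cv2.imwrite("pics/p3.png",np.hstack(o))
E
```

```text
t 5.85 p [450.6 110.9  60.5] rot [-3.141e+00  1.000e-03  9.650e-01] q [ 0.24  0.36  2.1  -0.    0.68  0.84] F [ 0.   0.2 -0.8] open 0.368
cm: 0.14 -0.17 3.05 turn -0.3
```

View pics/p3.png

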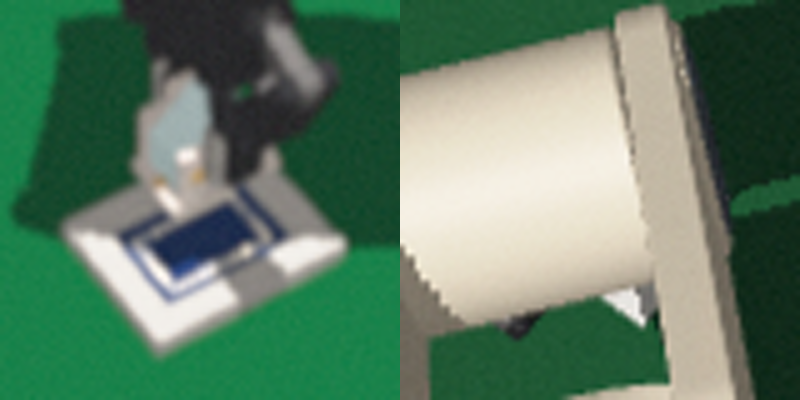

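Call:
move_arm(targets=[-1,0.1,-0.2,2,0,-1,0.1,-0.2,3,0,-1,0.1,-0.2,3.8,0,-1,0.1,-0.2,4.2,0,-1,0.1,-0.2,4.3,0,-1,0.1,-0.2,4.4,0,-1,0.1,-0.2,4.4,0])

```text
clock: 6.65
eef_pos: [449.9, 114.0, 16.5]
tcp_rot: [3.141, -0.0, 0.965]
contact_force: [-1.1, 0.0, -1.4]
opening: 0.372
```

```bash
cat > look.py <<'E'
import sys
from rig import r; import cv2,numpy as np
from h import *
x,y,z=map(float,sys.argv[1:4]); h=int(sys.argv[5]) if len(sys.argv)>5 else 40
o=[]
for n in("side","top"):
    f=r.grab_frame(n); u=proj(f,[[x,y,z]])[0].astype(int); c=f["img"][max(0,u[1]-h):u[1]+h,max(0,u[0]-h):u[0]+h]; o.append(cv2.resize(c,(400,400),interpolation=cv2.INTER_CUBIC))
cv2.imwrite("pics/"+sys.argv[4],np.hstack(o))
E
python3 look.py 450 113 20 p4.png;python3 d.py 450 113 15 0.97
```

```text
t 6.75 p [450.  114.   16.6] rot [ 3.141 -0.     0.965] q [0.24 0.45 2.12 0.   0.57 0.85] F [ 0.2  0.1 -0.8] open 0.372
cm: -0.08 0.06 0.16 turn -0.3
```

View pics/p4.png

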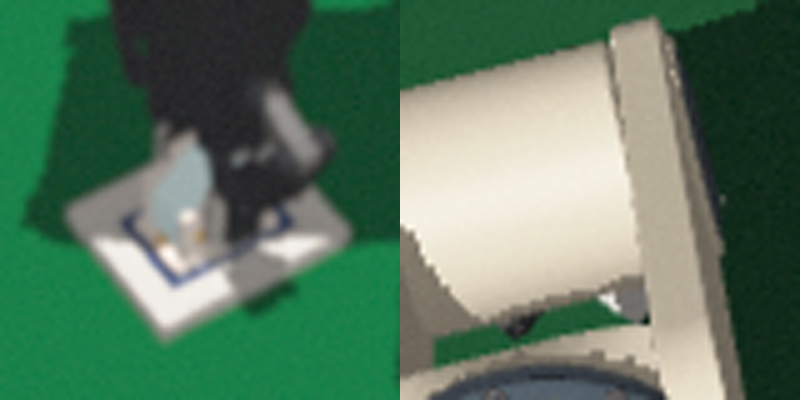

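Call:
move_arm(targets=[-1,0,0,0.05,0,-1,0,0,0.1,0,-1,0,0,0.13,0,-1,0,0,0.16,0,-1,0,0,0.16,0])

```text
clock: 7.25
eef_pos: [449.8, 114.0, 14.9]
tcp_rot: [3.142, -0.0, 0.965]
contact_force: [-1.1, 0.8, 5.0]
opening: 0.372
```

Call:
move_arm(targets=[-0.1,0,0,0,0,0.1,0,0,0,0,0.4,0,0,0,0,0.4,0,0,0,0,0.4,0,0,0,0,0.4,0,0,-2,0,0.6,0,0,-5,0,0.8,0,0,-9,0,1,0,0,-12,0,1,0,0,-12,0])

```text
clock: 8.25
eef_pos: [452.3, 114.5, 138.4]
tcp_rot: [3.137, -0.005, 0.965]
contact_force: [-0.1, -0.0, 0.1]
opening: 1.002
```

```bash
python3 d.py 583 -343.2 130 2.5; python3 look.py 450 113 20 p5.png
```

```text
t 8.25 p [452.3 114.5 138.4] rot [ 3.137 -0.005  0.965] q [ 0.24  0.23  2.05 -0.    0.85  0.85] F [-0.1 -0.   0.1] open 1.002
cm: -30.19 36.8 0.84 turn -87.9
```

View pics/p5.png

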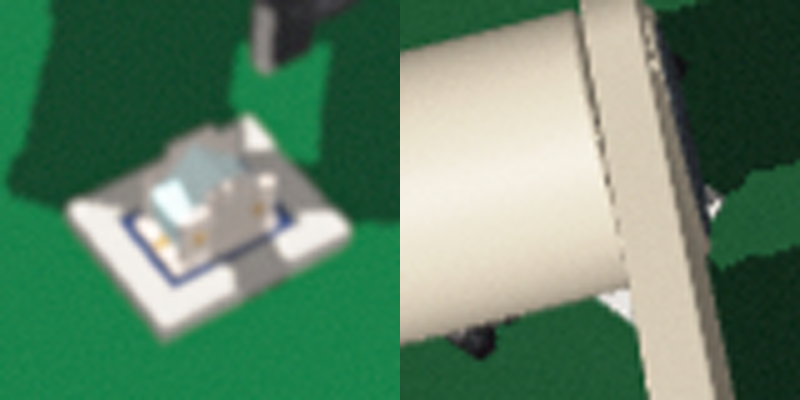

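The prism sits inside the recess, with a blue margin on all visible sides. Next is the objective.

Call:
move_arm(targets=[1,-30.2,36.8,0,0,1,-30.2,36.8,0,0,1,-30.2,36.8,0,0,1,-30.2,36.8,0,0,1,-30.2,36.8,0,0,1,-30.2,36.8,0,0,1,-30.2,36.8,0,0,1,-30.2,36.8,0,0,1,-30.2,36.8,0,0,1,-30.2,36.8,0,0])

```text
clock: 9.35
eef_pos: [580.1, -347.4, 132.3]
tcp_rot: [-3.14, 0.001, 0.963]
contact_force: [0.3, 0.1, 0.9]
opening: 1.0
```

Call:
move_arm(targets=[1,0,0,0,0,1,0,0,0,0])

```text
clock: 9.55
eef_pos: [579.1, -343.5, 132.3]
tcp_rot: [-3.138, -0.0, 0.964]
contact_force: [-0.6, 0.3, 0.8]
opening: 1.0
```

```bash
python3 d.py 583 -343.2 70 0.965; python3 m1.py | grep -E "prism|obj |eye |cap "
```

```text
t 9.55 p [ 579.1 -343.5  132.3] rot [-3.138 -0.     0.964] q [-0.54  0.53  1.6   0.    1.02  0.07] F [-0.6  0.3  0.8] open 1.0
cm: 0.24 0.3 6.23 turn -0.1
nest_prism ('top', 'side') [449.23 113.72  -0.59] 0.118 [1248, 1468]
nest_prism ('top',) [449.11 114.55   2.55] 0.013 [1248]
nest_prism ('side',) [450.15 111.53  -0.59] 0.047 [1468]Traceback (most recent call last):
  File "m1.py", line 16, in <module>
    q=fit(obs,PRISM,(368,-286,[-1.2,-.8,-.4,0,.4,.8,1.2,1.57])); print("prism",names,q.x.round(2),round(q.fun,3))
  File "h.py", line 23, in fit
    M=cv2.resize(M,None,fx=S/4,fy=S/4,interpolation=cv2.INTER_LINEAR); pre.append((f,o,cv2.GaussianBlur(M,(0,0),5).astype(float)))
cv2.error: OpenCV(4.12.0) /io/opencv/modules/imgproc/src/resize.cpp:4208: error: (-215:Assertion failed) !ssize.empty() in function 'resize'
```

Call:
move_arm(targets=[1,0.2,0.3,3,0,1,0.2,0.3,6.2,0,1,0.2,0.3,6.2,0,1,0.2,0.3,6.2,0])

```text
clock: 10.05
eef_pos: [583.6, -342.7, 72.6]
tcp_rot: [-3.14, 0.0, 0.966]
contact_force: [-0.1, -0.9, 0.9]
opening: 1.001
```

```bash
python3 d.py 583 -343.2 12 0.965; python3 look.py 583 -343 40 o1.png
```

```text
t 10.05 p [ 583.6 -342.7   72.6] rot [-3.14   0.     0.966] q [-0.53  0.6   1.63  0.    0.92  0.07] F [-0.1 -0.9  0.9] open 1.001
cm: -0.08 -0.02 6.06 turn 0.1
```

View pics/o1.png

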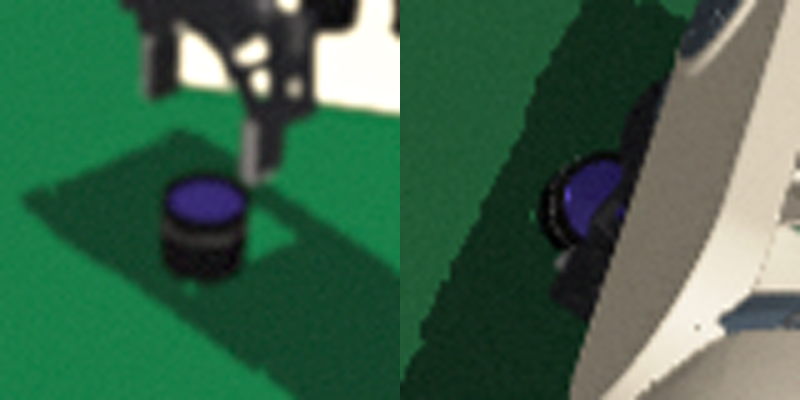

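Call:
move_arm(targets=[1,-0.05,0,2,0,1,-0.05,0,4,0,1,-0.05,0,6,0,1,-0.05,0,6,0,0.5,-0.05,0,6,0,0.3,-0.05,0,6,0,0.1,-0.05,0,6,0,-0.2,-0.05,0,6,0,-1,-0.05,0,6,0,-1,-0.05,0,6,0], squeeze=30)

```text
clock: 11.15
eef_pos: [584.7, -344.9, 14.6]
tcp_rot: [3.139, -0.0, 0.965]
contact_force: [-0.5, -0.6, 5.9]
opening: 0.58
```

```bash
python3 d.py 631 -92.5 100 0.965; python3 look.py 583 -343 40 o2.png
```

```text
t 11.15 p [ 584.7 -344.9   14.6] rot [ 3.139 -0.     0.965] q [-0.54  0.68  1.64  0.    0.82  0.07] F [-0.5 -0.6  5.9] open 0.58
cm: 23.39 -10.57 -8.54 turn 0.0
```

View pics/o2.png

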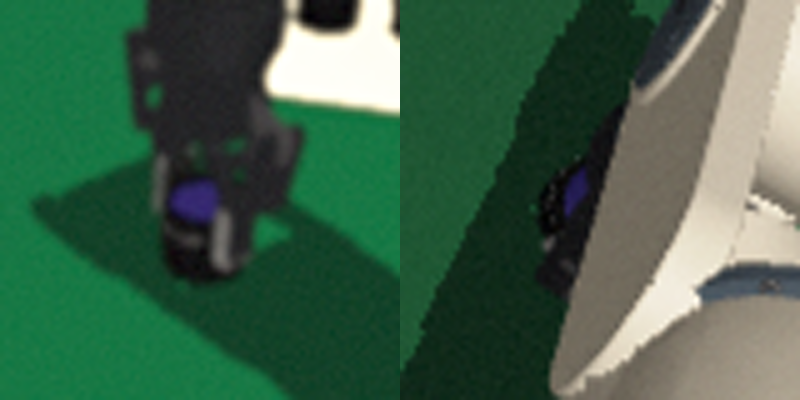

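Gripped (0.58, about 50 mm). I'll lift and carry it over.

Call:
move_arm(targets=[-1,0,0,-1,0,-1,0,0,-4,0,-1,0,0,-8,0,-1,3,-1.5,-8.5,0,-1,7,-3.3,-8.5,0,-1,11,-5,-8.5,0,-1,15,-6.8,-8.5,0,-1,19,-8.6,-8.5,0,-1,23.4,-10.6,-8.5,0,-1,23.4,-10.6,-8.5,0])

```text
clock: 12.25
eef_pos: [630.8, -86.4, 98.9]
tcp_rot: [3.141, -0.002, 0.969]
contact_force: [-0.2, -0.8, -2.1]
opening: 0.57
```

Call:
move_arm(targets=[-1,0,0,0,0,-1,0,0,0,0])

```text
clock: 12.45
eef_pos: [629.8, -92.4, 98.3]
tcp_rot: [3.141, 0.0, 0.965]
contact_force: [0.3, -1.4, -0.4]
opening: 0.577
```

```bash
python3 d.py 631 -92.5 40 0.965; python3 look.py 631 -92 60 o3.png 50
```

```text
t 12.45 p [629.8 -92.4  98.3] rot [3.141 0.    0.965] q [-0.15  0.52  1.71 -0.    0.92  0.46] F [ 0.3 -1.4 -0.4] open 0.577
cm: 0.06 0.11 5.83 turn -0.0
```

View pics/o3.png

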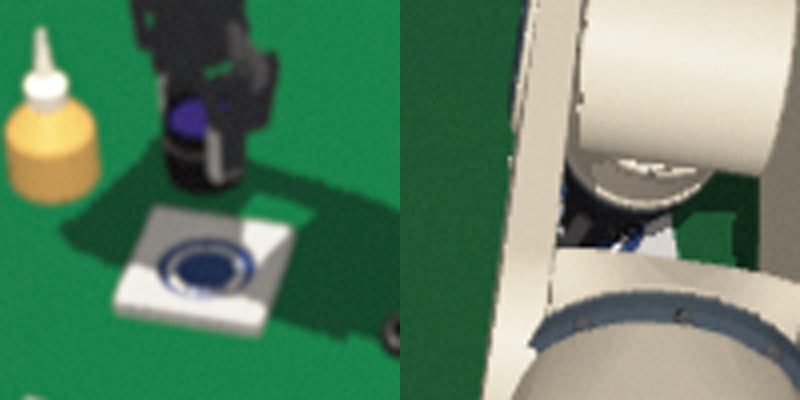

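Call:
move_arm(targets=[-1,0.06,0.1,3,0,-1,0.06,0.1,5.5,0,-1,0.06,0.1,7,0,-1,0.06,0.1,7.4,0,-1,0.06,0.1,7.4,0,-1,0.06,0.1,7.5,0,-1,0.06,0.1,7.6,0,-1,0.06,0.1,7.7,0,-1,0.06,0.1,7.7,0])

```text
clock: 13.45
eef_pos: [631.1, -91.7, 21.1]
tcp_rot: [3.141, -0.0, 0.965]
contact_force: [0.2, -0.6, -1.4]
opening: 0.574
```

```bash
python3 d.py 631 -92.5 18.6 0.965; python3 look.py 631 -92 30 o4.png 40
```

```text
t 13.45 p [631.1 -91.7  21.1] rot [ 3.141 -0.     0.965] q [-0.15  0.62  1.74  0.    0.78  0.46] F [ 0.2 -0.6 -1.4] open 0.574
cm: -0.08 0.04 0.25 turn 0.0
```

View pics/o4.png

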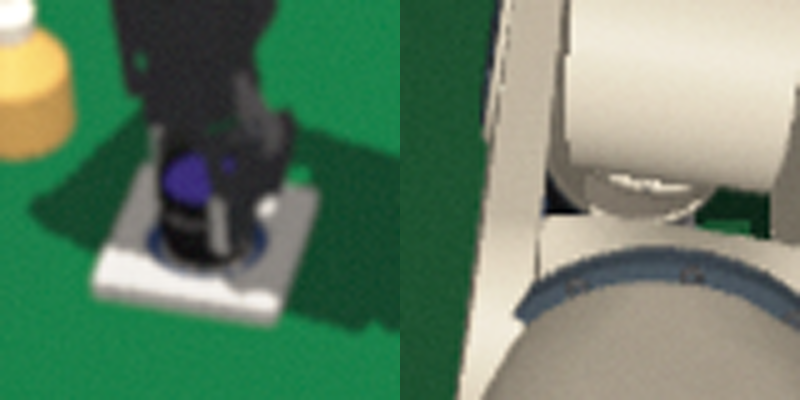

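Call:
move_arm(targets=[-1,0,0,0.1,0,-1,0,0,0.16,0,-1,0,0,0.22,0,-1,0,0,0.26,0,-1,0,0,0.26,0])

```text
clock: 14.05
eef_pos: [630.9, -91.7, 18.7]
tcp_rot: [-3.141, 0.0, 0.965]
contact_force: [-3.6, 0.8, 6.1]
opening: 0.572
```

Contact at 6 N. I'll release and rise.

Call:
move_arm(targets=[0.3,0,0,0,0,0.5,0,0,0,0,0.7,0,0,0,0,0.9,0,0,0,0,0.9,0,0,0,0,1,0,0,-2,0,1,0,0,-5,0,1,0,0,-9,0,1,0,0,-12,0,1,0,0,-12,0])

```text
clock: 15.05
eef_pos: [633.8, -92.1, 142.8]
tcp_rot: [3.135, -0.003, 0.965]
contact_force: [-0.4, 1.0, 0.2]
opening: 1.005
```

```bash
python3 d.py 490.5 -120.2 70 -0.04; python3 look.py 631 -92 30 o5.png 40
```

```text
t 15.05 p [633.8 -92.1 142.8] rot [ 3.135e+00 -3.000e-03  9.650e-01] q [-0.15  0.46  1.68  0.    0.99  0.46] F [-0.4  1.   0.2] open 1.005
cm: -10.47 -10.18 7.28 turn 57.6
```

View pics/o5.png

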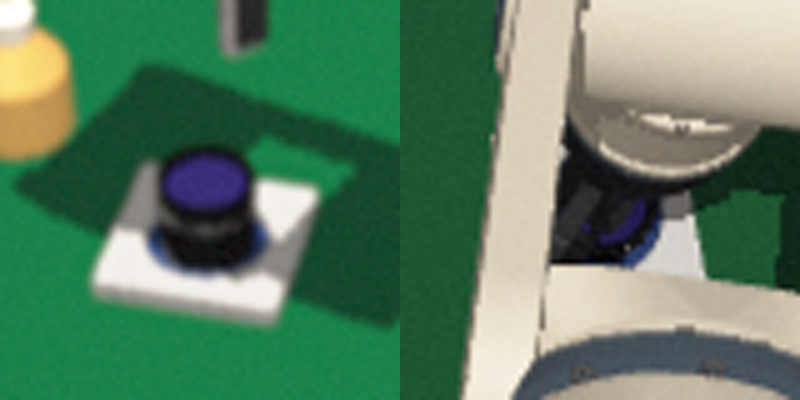

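The objective is seated upright with an even blue margin. Next is the bridge: jaws along x, yaw 1.53.

Call:
move_arm(targets=[1,-2.6,-2.5,0,-8,1,-5.2,-5,0,-16,1,-7.8,-7.5,2,-24,1,-10.5,-10.2,4,-32.4,1,-10.5,-10.2,5,-32.4,1,-10.5,-10.2,5,-32.4,1,-10.5,-10.2,5,-32.4])

```text
clock: 15.85
eef_pos: [488.0, -119.9, 87.7]
tcp_rot: [-3.141, -0.0, 1.529]
contact_force: [0.4, 0.4, 0.7]
opening: 0.997
```

```bash
python3 d.py 490.5 -120.2 60 1.53
```

```text
t 15.85 p [ 488.  -119.9   87.7] rot [-3.141 -0.     1.529] q [-0.24  0.36  2.01  0.    0.77 -0.2 ] F [0.4 0.4 0.7] open 0.997
cm: -0.02 0.25 2.77 turn -0.0
```

Call:
move_arm(targets=[1,0,0.25,2.7,0,1,0,0.25,2.7,0,1,0,0.25,2.7,0])

```text
clock: 16.15
eef_pos: [490.3, -119.9, 61.2]
tcp_rot: [-3.141, -0.0, 1.531]
contact_force: [0.3, -0.8, -0.9]
opening: 0.998
```

```bash
python3 d.py 490.5 -120.2 13 1.53; python3 look.py 490 -120 30 b1.png
```

```text
t 16.15 p [ 490.3 -119.9   61.2] rot [-3.141 -0.     1.531] q [-0.24  0.41  2.02  0.    0.72 -0.2 ] F [ 0.3 -0.8 -0.9] open 0.998
cm: -0.03 0.02 4.82 turn 0.0
```

View pics/b1.png

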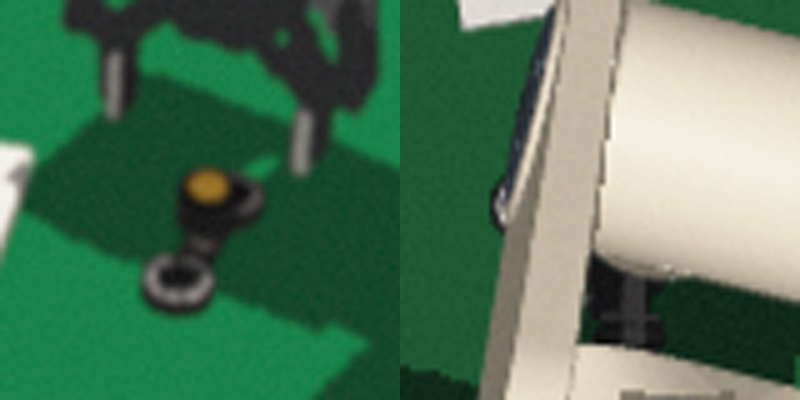

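The jaws straddle the wheel, with the cap at crop (208,185) between the tips at (115,110) and (300,165). I'll descend and grip.

Call:
move_arm(targets=[1,0,0,2,0,1,0,0,4,0,1,0,0,4.8,0,1,0,0,4.8,0,0,0,0,4.8,0,-0.2,0,0,4.8,0,-0.5,0,0,4.8,0,-1,0,0,4.8,0,-1,0,0,4.8,0,-1,0,0,4.8,0], squeeze=35)

```text
clock: 17.25
eef_pos: [490.1, -120.1, 13.7]
tcp_rot: [3.141, 0.0, 1.531]
contact_force: [-0.9, 0.0, 5.9]
opening: 0.318
```

```bash
python3 d.py 366.9 291 110 1.62; python3 look.py 490 -120 30 b2.png
```

```text
t 17.25 p [ 490.1 -120.1   13.7] rot [3.141 0.    1.531] q [-0.24  0.49  2.04  0.    0.61 -0.2 ] F [-0.9  0.   5.9] open 0.318
cm: 40.58 -13.97 -9.63 turn -5.1
```

View pics/b2.png

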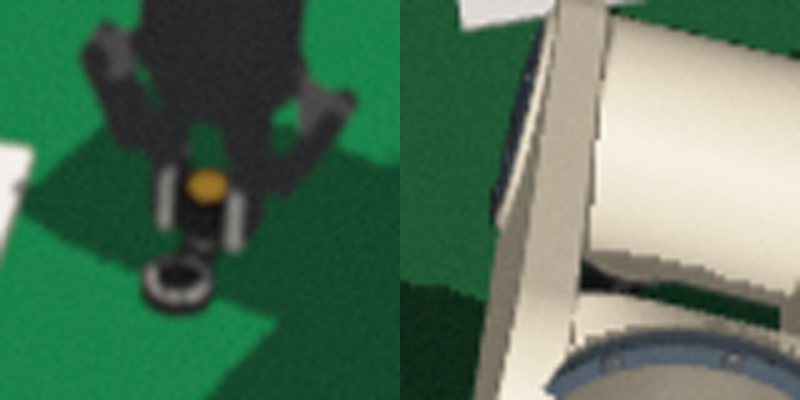

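Call:
move_arm(targets=[-1,0,0,-1,0,-1,0,0,-4,0,-1,0,0,-8,0,-1,3,-1,-9.6,0,-1,7.5,-2.6,-9.6,-1,-1,12,-4.1,-9.6,-2,-1,17,-5.9,-9.6,-3,-1,22,-7.6,-9.6,-4,-1,27,-9.3,-9.6,-5,-1,32,-11,-9.6,-5])

```text
clock: 18.35
eef_pos: [395.2, 194.8, 109.9]
tcp_rot: [3.141, -0.0, 1.618]
contact_force: [1.1, 0.7, -1.2]
opening: 0.311
```

Call:
move_arm(targets=[-1,0,0,0,0,-1,0,0,0,0])

```text
clock: 18.55
eef_pos: [395.5, 194.1, 109.5]
tcp_rot: [3.141, 0.0, 1.622]
contact_force: [1.0, 0.4, -1.9]
opening: 0.313
```

```bash
python3 d.py 366.9 291 110 1.62
```

```text
t 18.55 p [395.5 194.1 109.5] rot [3.141 0.    1.622] q [ 0.45  0.24  2.12 -0.    0.78  0.4 ] F [ 1.   0.4 -1.9] open 0.313
cm: 9.82 -2.36 -0.05 turn 0.1
```

Call:
move_arm(targets=[-1,3,-0.7,0,0,-1,6,-1.5,0,0,-1,9.8,-2.4,0,0,-1,9.8,-2.4,2,0,-1,9.8,-2.4,5,0,-1,9.8,-2.4,5,0,-1,9.8,-2.4,5,0])

```text
clock: 19.25
eef_pos: [367.7, 288.5, 59.2]
tcp_rot: [-3.14, 0.001, 1.616]
contact_force: [0.2, -0.4, -1.4]
opening: 0.315
```

```bash
python3 d.py 366.9 291 30 1.62; python3 look.py 367 291 30 b3.png 60
```

```text
t 19.25 p [367.7 288.5  59.2] rot [-3.140e+00  1.000e-03  1.616e+00] q [ 0.66  0.37  2.1  -0.    0.68  0.62] F [ 0.2 -0.4 -1.4] open 0.315
cm: 0.26 -0.06 2.92 turn -0.2
```

View pics/b3.png

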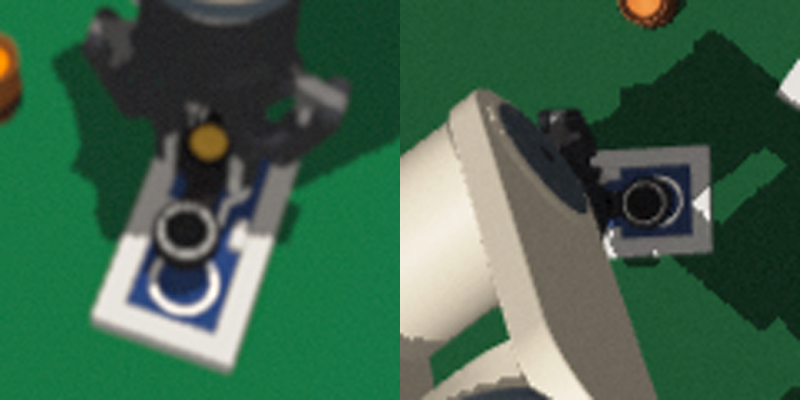

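Call:
move_arm(targets=[-1,0.25,-0.05,1.5,0,-1,0.25,-0.05,3,0,-1,0.25,-0.05,3.5,0,-1,0.25,-0.05,3.6,0,-1,0.25,-0.05,3.6,0])

```text
clock: 19.85
eef_pos: [367.3, 292.4, 23.8]
tcp_rot: [3.141, -0.0, 1.618]
contact_force: [0.4, -0.1, -1.3]
opening: 0.319
```

```bash
python3 d.py 366.9 291 17.7 1.62; python3 look.py 367 291 15 b4.png 50
```

```text
t 19.85 p [367.3 292.4  23.8] rot [ 3.141 -0.     1.618] q [ 0.67  0.44  2.11 -0.    0.59  0.62] F [ 0.4 -0.1 -1.3] open 0.319
cm: -0.14 -0.04 0.61 turn -0.1
```

View pics/b4.png

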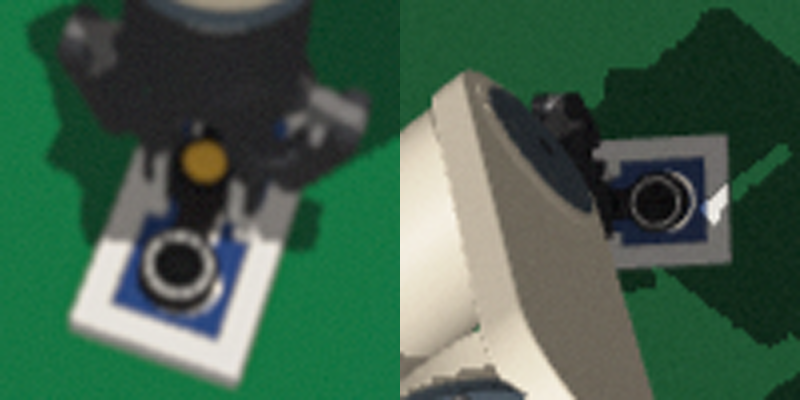

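Call:
move_arm(targets=[-1,-0.15,-0.04,0.2,0,-1,-0.15,-0.04,0.35,0,-1,-0.15,-0.04,0.45,0,-1,-0.15,-0.04,0.52,0,-1,-0.15,-0.04,0.58,0,-1,-0.15,-0.04,0.62,0,-1,-0.15,-0.04,0.62,0])

```text
clock: 20.65
eef_pos: [366.5, 290.7, 17.7]
tcp_rot: [-3.142, 0.0, 1.618]
contact_force: [-3.3, -2.1, 15.5]
opening: 0.313
```

Call:
move_arm(targets=[-1,0,0,-0.05,0,-0.2,0,0,-0.05,0,0,0,0,-0.05,0,0.3,0,0,-0.05,0,0.5,0,0,-0.05,0,0.5,0,0,-2,0,0.7,0,0,-5,0,1,0,0,-9,0,1,0,0,-12,0,1,0,0,-12,0])

```text
clock: 21.65
eef_pos: [368.6, 292.4, 140.5]
tcp_rot: [3.136, -0.004, 1.618]
contact_force: [-0.2, -0.3, -0.2]
opening: 0.998
```

```bash
python3 d.py 543 340 120 0.68; python3 look.py 367 291 15 b5.png 50
```

```text
t 21.65 p [368.6 292.4 140.5] rot [ 3.136 -0.004  1.618] q [ 0.67  0.23  2.04 -0.    0.86  0.62] F [-0.2 -0.3 -0.2] open 0.998
cm: 3.94 17.65 2.05 turn 53.7
```

View pics/b5.png

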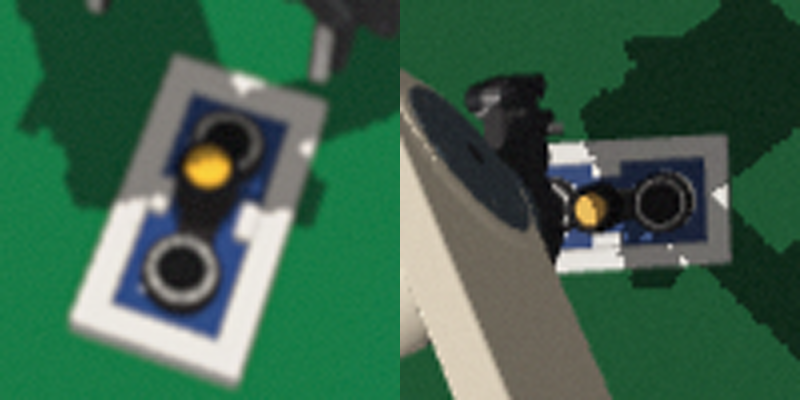

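The bridge sits in its recess through the waist. Next is the eyepiece: jaws at about 129°, clear of the two brown look-alikes.

Call:
move_arm(targets=[1,0.6,2.6,0,8,1,1.2,5.2,0,16,1,1.8,8,0,24,1,2.4,10.6,0,32,1,3,13.2,0,40,1,3.5,15.6,0,48,1,3.9,17.6,1,53.7,1,3.9,17.6,2,53.7,1,3.9,17.6,3,53.7,1,3.9,17.6,3,53.7])

```text
clock: 22.75
eef_pos: [537.9, 336.7, 104.0]
tcp_rot: [-3.141, 0.005, 0.683]
contact_force: [0.4, -0.5, 0.6]
opening: 0.998
```

```bash
python3 d.py 543 340 70 0.68; python3 look.py 543 340 30 e0.png
```

```text
t 22.75 p [537.9 336.7 104. ] rot [-3.141  0.005  0.683] q [0.56 0.51 1.71 0.   0.93 1.44] F [ 0.4 -0.5  0.6] open 0.998
cm: 0.6 0.07 3.4 turn 0.2
```

View pics/e0.png

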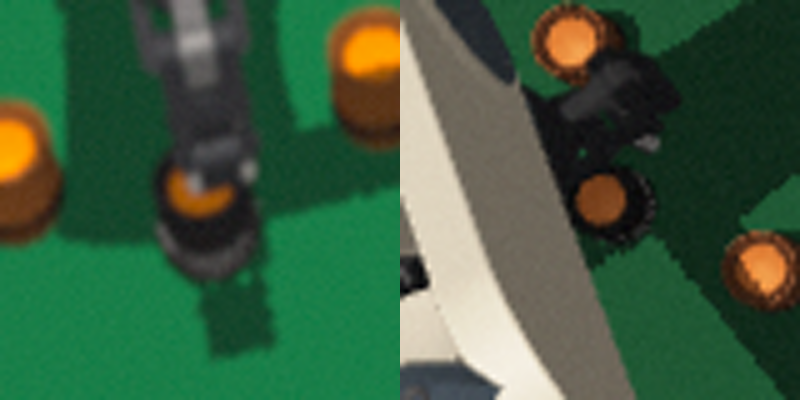

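Call:
move_arm(targets=[1,0.6,0.05,1.7,0,1,0.6,0.05,3.4,0,1,0.6,0.05,3.4,0,1,0.6,0.05,3.4,0])

```text
clock: 23.25
eef_pos: [545.2, 341.3, 72.6]
tcp_rot: [-3.141, 0.001, 0.681]
contact_force: [0.9, 0.7, 0.8]
opening: 0.998
```

```bash
python3 d.py 543 340 14.5 0.683; python3 look.py 543 340 30 e1.png
```

```text
t 23.25 p [545.2 341.3  72.6] rot [-3.141e+00  1.000e-03  6.810e-01] q [0.56 0.56 1.71 0.   0.88 1.45] F [0.9 0.7 0.8] open 0.998
cm: -0.25 -0.03 5.81 turn -0.1
```

View pics/e1.png

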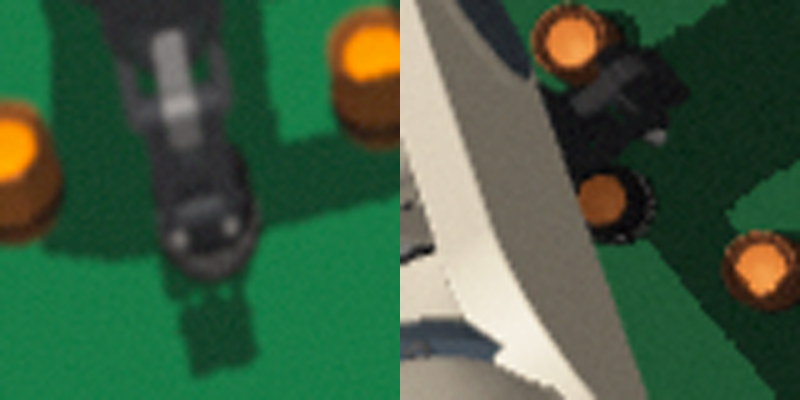

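Call:
move_arm(targets=[1,-0.25,0,1.5,0,1,-0.25,0,2.5,0,1,-0.25,0,3.2,0,1,-0.25,0,3.2,0])

```text
clock: 23.75
eef_pos: [542.6, 339.2, 39.2]
tcp_rot: [-3.141, 0.002, 0.681]
contact_force: [-0.4, 0.2, -0.1]
opening: 0.996
```

```bash
python3 d.py 543 340 14.5 0.683; python3 look.py 543 340 30 e2.png
```

```text
t 23.75 p [542.6 339.2  39.2] rot [-3.141e+00  2.000e-03  6.810e-01] q [0.56 0.6  1.73 0.   0.82 1.45] F [-0.4  0.2 -0.1] open 0.996
cm: 0.08 -0.03 2.47 turn -0.1
```

View pics/e2.png

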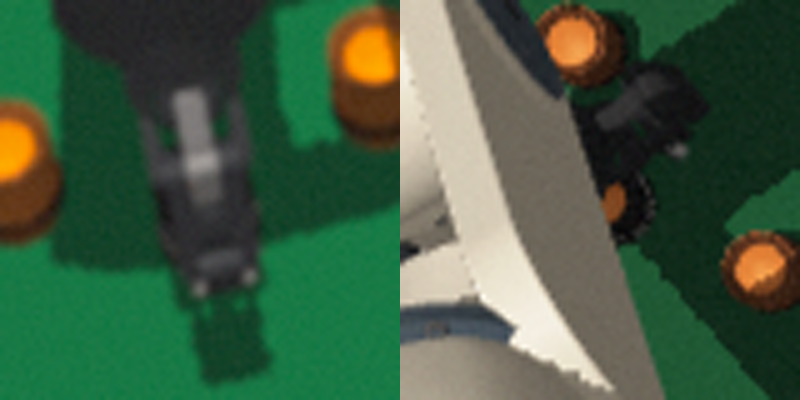

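No contact, and the brown ones haven't moved. I'll finish the descent and grip.

Call:
move_arm(targets=[1,0.08,0,1.5,0,1,0.08,0,2.4,0,1,0.08,0,2.4,0,0.5,0.08,0,2.4,0,0.1,0.08,0,2.4,0,-0.1,0.08,0,2.4,0,-0.4,0.08,0,2.4,0,-1,0.08,0,2.4,0,-1,0.08,0,2.4,0,-1,0.08,0,2.4,0], squeeze=30)

```text
clock: 24.85
eef_pos: [544.5, 340.5, 17.4]
tcp_rot: [3.141, -0.001, 0.681]
contact_force: [-0.8, -0.3, 5.0]
opening: 0.414
```

```bash
python3 d.py 639.6 95.5 110 0.683; python3 look.py 543 340 30 e3.png
```

```text
t 24.85 p [544.5 340.5  17.4] rot [ 3.141e+00 -1.000e-03  6.810e-01] q [ 0.56  0.63  1.73 -0.    0.78  1.45] F [-0.8 -0.3  5. ] open 0.414
cm: -8.03 25.03 -9.26 turn -0.1
```

View pics/e3.png

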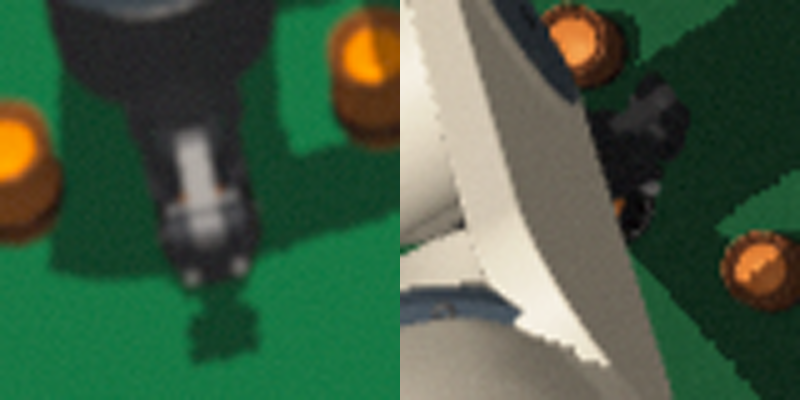

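Call:
move_arm(targets=[-1,0,0,-1,0,-1,0,0,-4,0,-1,0,0,-8,0,-1,-1,3,-9.2,0,-1,-2.4,7.5,-9.2,0,-1,-3.8,12,-9.2,0,-1,-5.4,16.5,-9.2,0,-1,-6.8,21,-9.2,0,-1,-8,25,-9.2,0,-1,-8,25,-9.2,0])

```text
clock: 25.95
eef_pos: [640.9, 91.0, 109.4]
tcp_rot: [3.14, -0.0, 0.677]
contact_force: [-0.7, 0.4, -1.0]
opening: 0.411
```

Call:
move_arm(targets=[-1,0,0,0,0,-1,0,0,0,0])

```text
clock: 26.15
eef_pos: [638.7, 96.5, 108.9]
tcp_rot: [-3.141, 0.0, 0.681]
contact_force: [-0.1, 0.3, -0.1]
opening: 0.413
```

```bash
python3 d.py 639.6 95.5 50 0.683; python3 look.py 640 95 40 e4.png 50
```

```text
t 26.15 p [638.7  96.5 108.9] rot [-3.141  0.     0.681] q [0.15 0.51 1.68 0.   0.95 1.04] F [-0.1  0.3 -0.1] open 0.413
cm: 0.01 0.13 5.89 turn -0.1
```

View pics/e4.png

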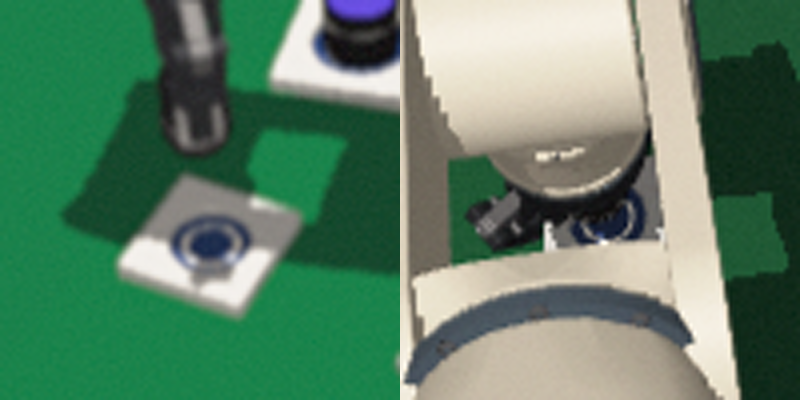

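Call:
move_arm(targets=[-1,0,0.1,3,0,-1,0,0.1,6,0,-1,0,0.1,7.6,0,-1,0,0.1,8.1,0,-1,0,0.1,8.3,0,-1,0,0.1,8.3,0,-1,0,0.1,8.3,0])

```text
clock: 26.95
eef_pos: [640.8, 95.1, 27.1]
tcp_rot: [3.141, -0.002, 0.681]
contact_force: [0.6, -0.6, -0.0]
opening: 0.413
```

```bash
python3 d.py 639.6 95.5 21.4 0.683; python3 look.py 640 95 20 e5.png 40
```

```text
t 26.95 p [640.8  95.1  27.1] rot [ 3.141e+00 -2.000e-03  6.810e-01] q [ 0.14  0.62  1.71 -0.    0.8   1.04] F [ 0.6 -0.6 -0. ] open 0.413
cm: -0.06 -0.11 0.57 turn -0.1
```

View pics/e5.png

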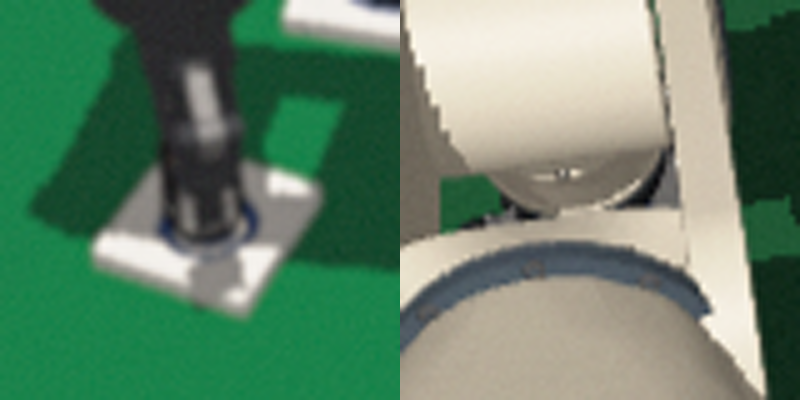

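Call:
move_arm(targets=[-1,-0.1,-0.1,0.2,0,-1,-0.1,-0.1,0.35,0,-1,-0.1,-0.1,0.45,0,-1,-0.1,-0.1,0.5,0,-1,-0.1,-0.1,0.55,0,-1,-0.1,-0.1,0.55,0])

```text
clock: 27.65
eef_pos: [638.4, 95.0, 21.4]
tcp_rot: [-3.141, 0.0, 0.681]
contact_force: [-4.7, -0.8, 11.9]
opening: 0.411
```

Contact at 12 N, at the expected height. I'll release and rise.

Call:
move_arm(targets=[-1,0,0,-0.04,0,0,0,0,-0.04,0,0.3,0,0,-0.04,0,0.6,0,0,-0.04,0,0.8,0,0,-0.04,0,0.8,0,0,-2,0,1,0,0,-5,0,1,0,0,-9,0,1,0,0,-12,0,1,0,0,-14,0])

```text
clock: 28.65
eef_pos: [639.4, 95.2, 163.0]
tcp_rot: [3.14, -0.002, 0.681]
contact_force: [-0.4, -0.2, -0.3]
opening: 1.003
```

```bash
python3 d.py 300 -550 260 0.683
```

```text
t 28.65 p [639.4  95.2 163. ] rot [ 3.14e+00 -2.00e-03  6.81e-01] q [ 0.15  0.45  1.65 -0.    1.04  1.04] F [-0.4 -0.2 -0.3] open 1.003
cm: -66.98 28.78 -9.7 turn -0.1
```

Now I'll move aside for an unobstructed final check.

Call:
move_arm(targets=[1,-10,4,-6,0,1,-20,8.6,-9.7,0,1,-30,13,-9.7,0,1,-45,19,-9.7,0,1,-55,24,-9.7,0,1,-67,28.8,-9.7,0,1,-67,28.8,-9.7,0,1,-67,28.8,-9.7,0,1,-67,28.8,-9.7,0,1,-67,28.8,-9.7,0])

```text
clock: 29.65
eef_pos: [410.2, -337.9, 241.9]
tcp_rot: [3.141, -0.0, 0.681]
contact_force: [-0.1, -0.6, -0.6]
opening: 1.003
```

Call:
move_arm(targets=[1,-12,20,0,0,1,-12,20,0,0,1,-12,20,0,0,1,-12,20,0,0,1,-12,20,0,0,1,-12,20,0,0])

```text
clock: 30.25
eef_pos: [443.7, -571.2, 240.5]
tcp_rot: [3.141, 0.001, 0.678]
contact_force: [0.1, 0.6, -0.9]
opening: 0.996
```

Run:
```python
from rig import r; import cv2,numpy as np
from h import *
rows=[]
for n in("top","side"):
    f=r.grab_frame(n); cv2.imwrite(f"pics/{n}F.png",f["img"]); o=[]
    for x,y in((450,113),(631,-92),(367,291),(640,95)):
        u=proj(f,[[x,y,20]])[0].astype(int); h=36
        o.append(cv2.resize(f["img"][u[1]-h:u[1]+h,u[0]-h:u[0]+h],(200,200),interpolation=cv2.INTER_CUBIC))
    rows.append(np.hstack(o))
    for t in["objective","eyepiece","prism","bridge","binoculars","oil_bottle"]:
        print(n,t,[([round(v) for v in d["position"]],round(d["conf"],2)) for d in r.mark_of(f,t)])
cv2.imwrite("pics/F.png",np.vstack(rows))
print(r.sense()["eef_pos"],r.sense()["clock"])
```

```text
top objective [([636, 96, 2], 0.7), ([452, 112, -2], 0.66), ([630, -91, 2], 0.62), ([630, -92, -4], 0.5)]
top eyepiece [([630, -92, 4], 0.68), ([620, 355, -1], 0.49), ([637, 100, 1], 0.47), ([515, 263, -4], 0.47)]
top prism [([447, 115, 2], 0.67)]
top bridge [([365, 287, 6], 0.87)]
top binoculars [([723, 313, -1], 0.73), ([630, -93, -4], 0.3)]
top oil_bottle [([366, 289, 4], 0.59), ([766, -145, -1], 0.56)]
side objective [([632, -92, 4], 0.82)]
side eyepiece [([512, 261, 0], 0.91), ([623, 354, 3], 0.8), ([634, 95, 3], 0.55)]
side prism [([450, 112, 1], 0.7)]
side bridge [([367, 292, 4], 0.86), ([372, 288, -4], 0.68)]
side binoculars [([726, 312, 3], 0.78)]
side oil_bottle [([760, -141, 2], 0.76)]
[ 444.06302197 -567.15911565  241.79039829] 30.95
```

View pics/F.png

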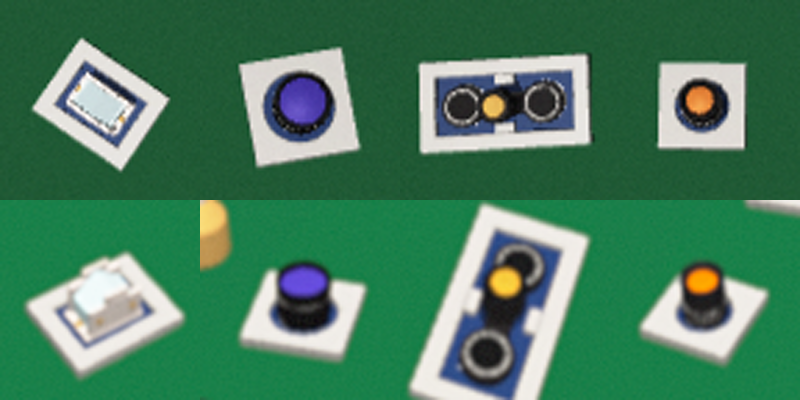

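View pics/topF.png

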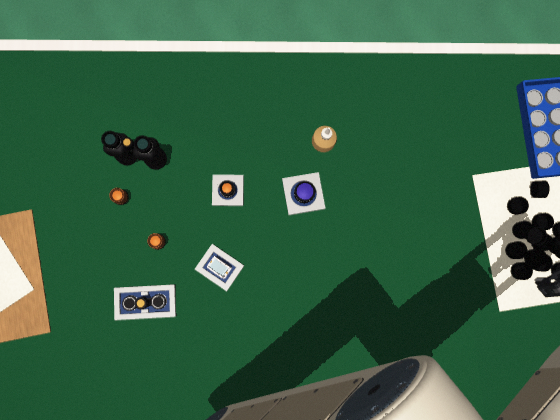

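Both views show all four parts upright inside their matching recesses. The binoculars, bottle and brown look-alikes have not moved. I'll hand in.

Run:
```python
from rig import r
s=r.sense(); print(s["contact_force"].round(1),s["qvel"].round(3)); print(r.sign_off())
```

```text
[-0.  -0.2 -0. ] [-0.004  0.002 -0.001  0.002  0.    -0.001]
the job is handed in; nothing more can be done
None
```

I placed the prism, objective, bridge and eyepiece in their own trays in that order and handed the job in at about 31 s. For the eyepiece I took the dark one, not either of the two brown look-alikes. The parts were set down slowly, with contact forces of 5 to 16 N.

**Position:** The last pictures from both cameras show all four parts upright inside their matching recesses, with blue felt visible around each one. The binoculars, oil bottle and brown eyepieces are where they were, within measuring error. The arm stood clear, with no force on it.

**Disagreements in the checks:**
- **Cameras:** The top and side cameras differed by up to about 4 mm on positions along y. I used their average, and the recess margins covered the difference.
- **Networks:** The trained networks mixed up the round parts in the last top view. For example, they reported "objective" at the eyepiece tray. I decided those by looking at the picture.
- **Eyepiece:** It may sit 1 to 3 mm off the middle of its recess, but it looks flat.

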